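# Seat the tube block on the block mixer and hold it down

### The arm

A 6-joint arm with a two-finger parallel gripper is mounted at the origin on the work surface. World frame = base frame: x ahead of the robot, y to its left, z up, the work surface at z = 0. Lengths are in m, angles in rad, forces in N, time in s.
With the tool pointing down it reaches from about 0.35 to 0.775 m from the base axis. Payload 5.5 kg.
Tool frame: the origin (TCP) lies on the mounting face of the last link; the fingertips stand 173 mm ahead of it and the grasp point (between the pads) lies 155 mm ahead of it; z points along the fingers, y is the direction in which the jaws open and shut (so a half turn about z gives the same grasp; the last joint's range is limited). The gripper opens to 85 mm and grips with 20 to 120 N. Pads are 22 mm wide; open, the fingers measure 114 mm over their backs; the gripper's body (76 mm by 85 mm) begins 54 mm behind the grasp point. The pads swing forward as they close: fully open they stand 13 mm farther back than shut.
Start: joints at [-1.324, 0.313, 0.046, 1.304, 0, 1.431], TCP at [0.217, -0.533, 0.405] pointing down, gripper open.
Joint ranges: [-2.76, 2.76], [-0.86, 1.69], [-1.03, 1.26], [-2.2, 2.34], [-1.47, 1.5], [-3.14, 3.14]. Speed limits (rad/s): [2.57, 2.57, 3.14, 3.14, 3.14, 3.14].

### API

Orientations are given as a unit quaternion [w, x, y, z].
In Python, from workcell import get_state, eyes, env gives the robot as it stands. The module is installed in compiled form; this text tells all that it offers.
- The arm moves only by the tool carry_out, never from a script. Its argument "motion" is a list of rows, each an object of numbers: "jaw": the opening, from -1 (shut) to 1 (fully open); "tx", "ty", "tz": the shift along the tool's x, y, z in cm; "wx", "wy", "wz": the turn, a rotation vector about the tool's x, y, z in degrees. In form: [{"jaw": .., "tx": .., "ty": .., "tz": .., "wx": .., "wy": .., "wz": ..}, ...]. A call has 1 to 20 rows; each row shifts and turns the commanded pose from where the row before left it, along the tool's axes as they then stand; what a row does not reach is not made up. A row lasts 1/8 s, in which the tool goes at most 62.5 mm and 10.7 degrees, less where a joint would pass 70% of its speed; a pose out of reach is approached as far as the arm can. A call with a gripper value outside its range is refused whole. The fingers move at their own pace and stop on an object; "force" is the grip in N (left out, the last holds). Time passes only in rows, so rows that do not move let the fingers close. It gives the time, the measured TCP pose, the force and the opening at its end, in the units of the state.
- get_state(): the state, without advancing time (a new reading comes with each control period).
- eyes.read_camera(name): name is "scene" or "side" or "wrist"; returns the picture (384x512x3 uint8, blue, green, red); there is no depth.
- eyes.calibration(name): a dict with "K" (3x3 intrinsics, pixels), "k1" (the pictures are not rectified: a ray, as slopes to the right and down, at radius r is drawn at 1 + k1 r^2 times it, then the intrinsics apply), "camera_from_world" (4x4, takes a point from world to camera coordinates). Camera axes: x right, y up, looking along -z (the intrinsics and any distortion apply to the point x, -y, -z); pixel columns grow to the right and rows downward; lengths in m; the calibration is good to about 2 mm. A picture is of the moment at which its call begins: read the wrist's pose just before it. calibration takes no time and is no camera call; for the wrist camera it gives the pose at the moment of the call.
- env.hand_in(): hands the job in, once; it reports no verdict.
The state is a dict: "clock": time; "joint_pos": joint angles; "qvel": joint speeds; "tau": joint torques, N m; "tcp_pos": TCP position; "orientation": TCP orientation; "wrist_force": force on the tool from outside, world axes, zero at the start; "ft_torque": the same for the moment, N m; "finger_gap": finger opening in m.
Only numpy, scipy, OpenCV 4.12 (cv2) and the standard library are available. Lean on these libraries where they do the work, as an engineer would, in place of code of your own. Each camera call takes 0.05 s, during which the arm holds its last target.

### The job

The grey aluminium tube block stands in the guide of the white block mixer, still riding on top of the mixer's hidden locating pins and short of its place. Slide it along the guide towards the mixer's raised control hood, without lifting it out, until you feel it drop onto the pins; then press it straight down against the sprung plate until it is fully home, and finish while still holding it pressed down with the gripper. Leave the other things on the bench where they are.

Things in the scene. Friction and masses are not known exactly. Their poses are not given: they have to be found in the camera images.
- mixer: White block mixer, fixed, 260 mm long, 126 mm wide. Origin at bench level under the middle of its guide channel; x runs along the guide towards the raised control hood (x = 92 to 152 mm, 90 mm tall), z up. The guide is a straight channel 91.6 mm wide, open at x = -108 mm and ending at the hood; its side walls, 16 mm thick, rise to 79 mm above the bench.
- guide (a point): Middle of the guide's deck, 55 mm above the bench; axes of the mixer. Four fixed pins, hidden under the block, stand 10 mm above the deck; seated on them the block's middle is anywhere from x = -7 to +7 mm (differs each run, must be felt). A sprung plate 4 mm above the deck carries the seated block; pushing it fully home takes about 10 to 12 N over 4 mm, then the block stops hard on the deck.
- block_handle (a point): Centre of the tube block's black bar handle; x along the guide, same way as the mixer's x, z up. Handle: 20 mm thick in x, 50 mm wide in y, 40 mm tall, its top 20 mm above this point; free space beside it 31 mm in x and 20 mm in y. Height of this point over the bench: 125 mm at the start, riding on the pins; about 119 mm once dropped onto them; 115 mm pressed fully home.
- block_foot (a point): Middle of the tube block's underside. Loose grey aluminium block, 140 mm (x) by 90 mm (y), 40 mm tall, 0.45 to 0.65 kg; capped tubes at both x ends, 8 mm above its top; four sockets below. It starts 12 to 28 mm short of the drop, slides easily (1 to 3 N), falls 6 mm by its weight if free to, and is then stopped by the pins. If passed over them undropped, slide it back.
- reagent: Clear round bottle with a blue screw cap, 60 mm across, 135 mm tall; loose, stands on the bench near the mixer, to be left alone. Origin at the centre of its underside.
- beaker: Glass beaker, 68 mm across, 85 mm tall; loose, stands on the bench near the mixer, to be left alone. Origin at the centre of its underside.
- dishes: Two stacked round culture dishes, 90 mm across, 26 mm high together; loose, stands on the bench near the mixer, to be left alone. Origin at the centre of its underside.
- rack: Grey tube rack full of capped tubes, 70 x 130 mm, 56 mm tall; loose, stands on the bench near the mixer, to be left alone. Origin at the centre of its underside.
- tipbox: White box of pipette tips with a clear lid, 82 x 117 mm, 57 mm tall; loose, stands on the bench near the mixer, to be left alone. Origin at the centre of its underside.
- jar: Small amber jar with a white lid, 52 mm across, 60 mm tall; loose, stands on the bench near the mixer, to be left alone. Origin at the centre of its underside.
Not all that is in view belongs to the job. Leave any red or yellow look-alike of the part that bears block_handle alone.

How it is judged:
At the end, for the whole second after the job is handed in: The block sits on the pins in the guide (handle centre within 12 mm of the guide's middle along it, 5 mm across it, level within 2 degrees and in line within 3 degrees), pressed down to within 1.6 mm of its hard stop, and the gripper's fingers are still bearing on it with more than 3 N (z of block_handle in the frame of mixer between 0.111 and 0.1166 m and x of block_handle in the frame of mixer between -0.012 and 0.012 m and y of block_handle in the frame of mixer between -0.005 and 0.005 m and angle between block_handle's own z axis and vertical below 0.035 rad and angle between the x axis of block_handle and the x axis of mixer, either way round below 0.05 rad and contact force between the fingers and block above 3 N); the arm keeps its last pose, push and grip.
It fails at once if the block is lifted more than 12 mm above the pin tops (z of block_handle in the frame of mixer above 0.137 m).
It fails at once if the block is tipped by more than 15 degrees (angle between block_handle's own z axis and vertical above 0.26 rad).
It fails at once if something else on the bench is pushed away by more than 30 mm or tipped over (distance of any of reagent, beaker, dishes, rack, tipbox, jar from where it was at the start of the episode above 0.03 m or angle between any of reagent, beaker, dishes, rack, tipbox, jar's own z axis and vertical above 0.5 rad).
It also fails if it takes over 40 s, if anything falls off the work surface, if the arm or the gripper's body presses on something with over 40 N, if the wrist force passes 120 N, or if a joint passes its speed limit or range.

## Working session

There is one attempt and no reset: what is moved stays moved. The work goes in short steps, Python scripts to look and compute and a tool call to move; the robot and the scene stay as the last step left them, time stands still between calls to the robot, and variables do not carry over. Pictures are saved under pics/ and viewed, and the job is handed in when it is done.

Besides the shell and the picture viewer there is one more tool, called as name(argument=value, ...), one argument or row to a line, values as JSON. carry_out: Moves the arm, as the interface text tells. Its arguments: {"type":"object","properties":{"motion":{"type":"array"},"force":{"type":"number"}},"required":["motion"]}

```bash
mkdir -p pics; cat > h.py <<'E'
import numpy as np, cv2
from workcell import get_state, eyes, env
E
python3 - <<'E'
from h import *
s=get_state()
for k,v in s.items(): print(k,v)
for n in ["scene","side","wrist"]:
    c=eyes.calibration(n); im=eyes.read_camera(n); cv2.imwrite(f"pics/{n}0.png",im); np.save(f"{n}0.npy",im)
    print(n,np.round(c["K"],1).tolist(),c["k1"],np.round(c["camera_from_world"],4).tolist())
E
```

```text
clock 0.0
joint_pos [-1.32359512e+00  3.13991377e-01  4.49605882e-02  1.30360433e+00
  4.98926020e-06  1.43118152e+00]
qvel [ 0.00084092  0.00023803  0.00010503  0.00184653 -0.00026866  0.00162999]
tau [-1.08467557e-03 -4.80626464e+01  2.98534638e+01  1.93027739e-02
 -5.75363288e-05  1.46494529e-05]
tcp_pos [ 0.21684678 -0.53232087  0.4038062 ]
orientation [-9.18201307e-04  9.81354487e-01  1.92204384e-01 -4.69424445e-05]
wrist_force [ 0.23234535 -0.1596006   0.28650574]
ft_torque [0.008778   0.00410603 0.0130218 ]
finger_gap 0.0853133884547012
scene [[354.9, 0.0, 252.7], [0.0, 354.9, 191.7], [0.0, 0.0, 1.0]] 0.037832425450378196 [[0.891, 0.4541, -0.0062, -0.4555], [-0.3292, 0.6553, 0.6799, 0.0958], [0.3128, -0.6037, 0.7333, -1.1769], [0.0, 0.0, 0.0, 1.0]]
side [[436.4, 0.0, 258.4], [0.0, 436.4, 192.4], [0.0, 0.0, 1.0]] -0.07079150874360145 [[-0.7678, -0.6407, 0.0088, 0.3796], [0.4442, -0.5224, 0.7278, -0.3199], [-0.4617, 0.5627, 0.6857, -1.2231], [0.0, 0.0, 0.0, 1.0]]
wrist [[280.6, 0.0, 256.4], [0.0, 280.6, 189.6], [0.0, 0.0, 1.0]] -0.05079279271426235 [[0.3782, -0.9257, -0.0022, -0.5766], [0.8758, 0.3586, -0.3231, 0.0432], [0.2998, 0.1203, 0.9464, -0.3813], [0.0, 0.0, 0.0, 1.0]]
```

View pics/scene0.png

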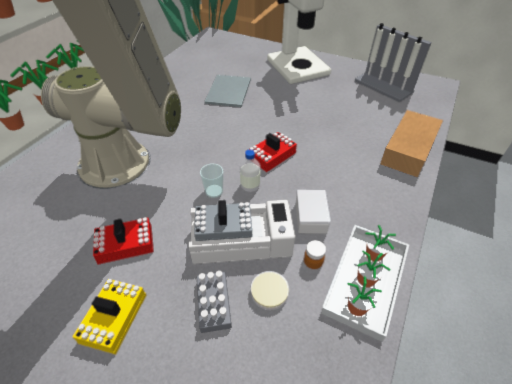

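View pics/side0.png

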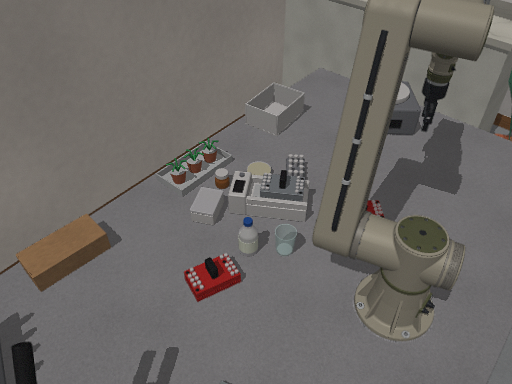

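View pics/wrist0.png

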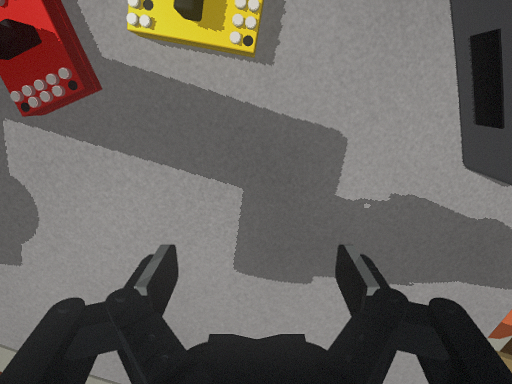

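The scene view shows the white mixer around (240,230), with the hood at (282,222) and the grey block's black handle at (223,212). In the side view the same handle is at (283,179).
Things that could be taken for it, in scene pixels: red block handle (119,229), red block handle (273,142), yellow block handle (106,306), grey tube rack (213,300). I choose the grey block at (223,212), since it is the only one in the mixer's guide. I'll check it in a close crop.

```bash
python3 - <<'E'
from h import *
a=np.load("scene0.npy")[170:275,175:340]; b=np.load("side0.npy")[140:235,185:325]
cv2.imwrite("pics/cs.png",cv2.resize(a,None,fx=4.8,fy=4.8,interpolation=cv2.INTER_CUBIC))
cv2.imwrite("pics/cd.png",cv2.resize(b,None,fx=5.5,fy=5.5,interpolation=cv2.INTER_CUBIC))
E
```

```text
(no output)
```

View pics/cs.png

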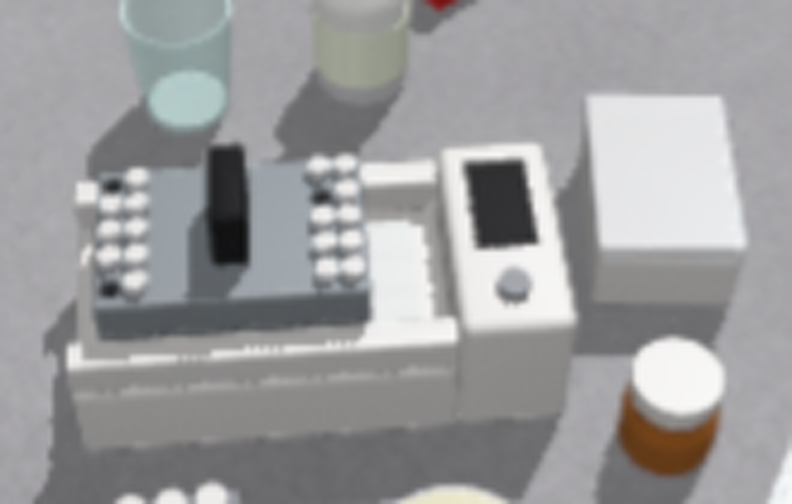

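View pics/cd.png

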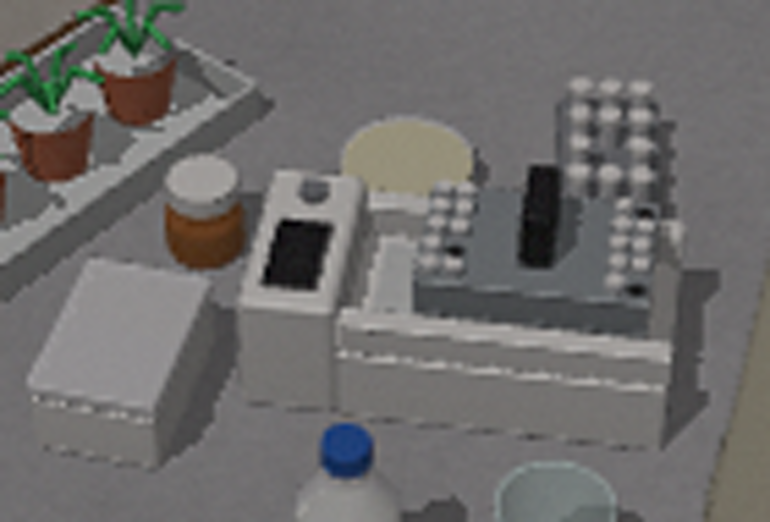

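```bash
cat >> h.py <<'E'
def ray(c,uv):
    K=np.array(c["K"]);T=np.array(c["camera_from_world"]);k=c["k1"]
    d=(np.array(uv,float)-K[:2,2])/K[0,0]; s=d.copy()
    for _ in range(30): s=d/(1+k*(s@s))
    R=T[:3,:3]; v=R.T@np.array([s[0],-s[1],-1]); return -R.T@T[:3,3], v/np.linalg.norm(v)
def proj(c,P):
    K=np.array(c["K"]);T=np.array(c["camera_from_world"]);k=c["k1"]
    p=T[:3,:3]@np.array(P)+T[:3,3]; s=np.array([p[0],-p[1]])/-p[2]; s=s*(1+k*(s@s)); return K[0,0]*s+K[:2,2]
def plane(c,uv,z):
    o,v=ray(c,uv); return o+v*(z-o[2])/v[2]
def tri(*rs):
    A=np.zeros((3,3));b=np.zeros(3)
    for o,v in rs:
        M=np.eye(3)-np.outer(v,v);A+=M;b+=M@o
    p=np.linalg.solve(A,b); return p,[np.linalg.norm((np.eye(3)-np.outer(v,v))@(p-o)) for o,v in rs]
E
python3 - <<'E'
from h import *
cs=eyes.calibration("scene");cd=eyes.calibration("side")
S=lambda x,y:((x+.5)/4.8-.5+175,(y+.5)/4.8-.5+170)
D=lambda x,y:((x+.5)/5.5-.5+185,(y+.5)/5.5-.5+140)
pairs={"hoodLoX_A":((443,150),(330,310)),"hoodHiX_A":((542,147),(240,300)),"hoodHiX_B":((577,317),(275,173)),"hoodLoX_B":((462,327),(368,180))}
for k,(a,b) in pairs.items():
    p,r=tri(ray(cs,S(*a)),ray(cd,D(*b))); print(k,np.round(p,4),np.round(r,4))
def blk(n,x0,x1,y0,y1):
    im=np.load(n+"0.npy"); m=np.zeros(im.shape[:2],np.uint8); m[y0:y1,x0:x1]=(im[y0:y1,x0:x1].max(2)<45)
    nn,l,st,ce=cv2.connectedComponentsWithStats(m)
    i=1+np.argmax(st[1:,4]); print(n,st[i],ce[i]); return ce[i]
a=blk("scene",212,235,195,230); b=blk("side",275,292,165,195)
p,r=tri(ray(cs,a),ray(cd,b));print("handle",np.round(p,4),np.round(r,4))
E
```

```text
hoodLoX_A [0.5523 0.0024 0.0884] [0.0005 0.0005]
hoodHiX_A [0.5997 0.0297 0.0873] [0.0008 0.0008]
hoodHiX_B [ 0.661  -0.069   0.0882] [0.0009 0.0009]
hoodLoX_B [ 0.6117 -0.1012  0.0887] [0.0009 0.0009]
scene [219 202   7  23 139] [221.73381295 213.5323741 ]
side [279 170   8  19 113] [282.87610619 179.10619469]
handle [ 0.4845 -0.1119  0.1232] [0.0003 0.0003]
```

The crop confirms the grey block with the black bar handle in the white mixer. The hood corners triangulate to z≈0.088 (90 expected) and the handle to z≈0.123 (125 expected). The hood edges give yaw 30–32°, and the line from hood centre to handle gives 32.4°. I'll move above the handle with the jaws along the guide and look again.

carry_out(
  motion=[
    {"jaw":0,"tx":3.7,"ty":-2.6},
    {"jaw":0,"tx":3.7,"ty":-2.6},
    {"jaw":0,"tx":3.7,"ty":-2.6},
    {"jaw":0,"tx":3.7,"ty":-2.6},
    {"jaw":0,"tx":3.7,"ty":-2.6},
    {"jaw":0,"tx":3.7,"ty":-2.6},
    {"jaw":0,"tx":3.7,"ty":-2.6},
    {"jaw":0,"tx":3.7,"ty":-2.6},
    {"jaw":0,"tx":3.7,"ty":-2.6},
    {"jaw":0,"tx":3.7,"ty":-2.6},
    {"jaw":0,"tx":3.7,"ty":-2.6},
    {"jaw":0,"wz":-10},
    {"jaw":0,"wz":-10},
    {"jaw":0,"wz":-10},
    {"jaw":0,"wz":-10},
    {"jaw":0,"wz":-10},
    {"jaw":0,"wz":-10},
    {"jaw":0,"wz":-10},
    {"jaw":0,"wz":-10},
    {"jaw":0,"wz":-10},
  ],
  force=40,
)

```text
invalid input at $.motion[0]: expected keys jaw, tx, ty, tz, wx, wy, wz
```

carry_out(
  motion=[
    {"jaw":0,"wz":-10},
    {"jaw":0},
    {"jaw":0},
  ],
)

```text
invalid input at $.motion[0]: expected keys jaw, tx, ty, tz, wx, wy, wz
```

```bash
python3 - <<'E'
from h import *
from scipy.spatial.transform import Rotation as R
s=get_state(); q=s["orientation"]; M=R.from_quat([q[1],q[2],q[3],q[0]]).as_matrix()
print(s["clock"],s["tcp_pos"],s["finger_gap"],np.round(M,4).tolist(),s["joint_pos"],s["wrist_force"])
import pickle
c=eyes.calibration("wrist"); im=eyes.read_camera("wrist"); cv2.imwrite("pics/w1.png",im);pickle.dump((c,im,s),open("w1.pkl","wb"))
E
```

```text
0.15 [ 0.2168515  -0.53238374  0.40401799] 0.08553445982373921 [[0.9261, 0.3772, -0.0003], [0.3772, -0.9261, 0.0014], [0.0002, -0.0014, -1.0]] [-1.32361230e+00  3.13824228e-01  4.52456693e-02  1.30361408e+00
 -3.15373314e-06  1.43118279e+00] [ 0.51600093  0.1896985  -0.07306948]
```

View pics/w1.png

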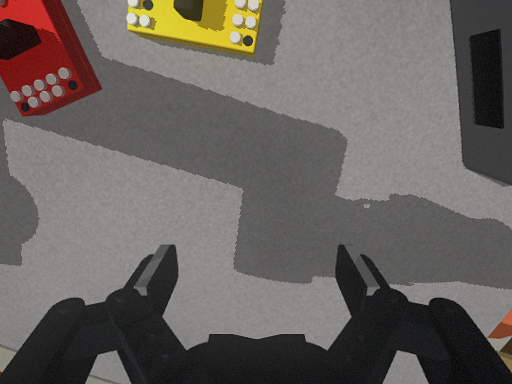

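The call was refused because every row needs all the keys, so the arm hasn't moved and the view hasn't changed. I'll send it again in full.

carry_out(
  motion=[
    {"jaw":0,"tx":3.7,"ty":-2.6,"tz":0,"wx":0,"wy":0,"wz":0},
    {"jaw":0,"tx":3.7,"ty":-2.6,"tz":0,"wx":0,"wy":0,"wz":0},
    {"jaw":0,"tx":3.7,"ty":-2.6,"tz":0,"wx":0,"wy":0,"wz":0},
    {"jaw":0,"tx":3.7,"ty":-2.6,"tz":0,"wx":0,"wy":0,"wz":0},
    {"jaw":0,"tx":3.7,"ty":-2.6,"tz":0,"wx":0,"wy":0,"wz":0},
    {"jaw":0,"tx":3.7,"ty":-2.6,"tz":0,"wx":0,"wy":0,"wz":0},
    {"jaw":0,"tx":3.7,"ty":-2.6,"tz":0,"wx":0,"wy":0,"wz":0},
    {"jaw":0,"tx":3.7,"ty":-2.6,"tz":0,"wx":0,"wy":0,"wz":0},
    {"jaw":0,"tx":3.7,"ty":-2.6,"tz":0,"wx":0,"wy":0,"wz":0},
    {"jaw":0,"tx":3.7,"ty":-2.6,"tz":0,"wx":0,"wy":0,"wz":0},
    {"jaw":0,"tx":3.7,"ty":-2.6,"tz":0,"wx":0,"wy":0,"wz":0},
    {"jaw":0,"tx":0,"ty":0,"tz":0,"wx":0,"wy":0,"wz":-10},
    {"jaw":0,"tx":0,"ty":0,"tz":0,"wx":0,"wy":0,"wz":-10},
    {"jaw":0,"tx":0,"ty":0,"tz":0,"wx":0,"wy":0,"wz":-10},
    {"jaw":0,"tx":0,"ty":0,"tz":0,"wx":0,"wy":0,"wz":-10},
    {"jaw":0,"tx":0,"ty":0,"tz":0,"wx":0,"wy":0,"wz":-10},
    {"jaw":0,"tx":0,"ty":0,"tz":0,"wx":0,"wy":0,"wz":-10},
    {"jaw":0,"tx":0,"ty":0,"tz":0,"wx":0,"wy":0,"wz":-10},
    {"jaw":0,"tx":0,"ty":0,"tz":0,"wx":0,"wy":0,"wz":-10},
    {"jaw":0,"tx":0,"ty":0,"tz":0,"wx":0,"wy":0,"wz":-10},
  ],
  force=40,
)

```text
clock: 2.7
tcp_pos: [0.4858, -0.1141, 0.4045]
orientation: [-0.0, 0.556, 0.831, -0.0]
wrist_force: [-0.1, -0.4, 0.6]
finger_gap: 0.0428
```

carry_out(
  motion=[
    {"jaw":0,"tx":0,"ty":0,"tz":0,"wx":0,"wy":0,"wz":-10},
    {"jaw":0,"tx":0,"ty":0,"tz":0,"wx":0,"wy":0,"wz":0},
    {"jaw":0,"tx":0,"ty":0,"tz":0,"wx":0,"wy":0,"wz":0},
  ],
)

```text
clock: 3.08
tcp_pos: [0.4859, -0.1141, 0.4046]
orientation: [-0.0, 0.485, 0.875, -0.0]
wrist_force: [-0.2, -0.8, 0.2]
finger_gap: 0.0425
```

```bash
cat >> h.py <<'E'
from scipy.spatial.transform import Rotation as R
import pickle
def look(n,cam="wrist"):
    s=get_state(); q=s["orientation"]; M=R.from_quat([q[1],q[2],q[3],q[0]]).as_matrix()
    print(s["clock"],np.round(s["tcp_pos"],4),round(s["finger_gap"],4),"yaw_y",round(np.degrees(np.arctan2(M[1,1],M[0,1])),2),"z",np.round(M[:,2],4),np.round(s["wrist_force"],2))
    c=eyes.calibration(cam); im=eyes.read_camera(cam); cv2.imwrite(f"pics/{n}.png",im);pickle.dump((c,im,s),open(n+".pkl","wb"))
E
python3 -c "
from h import *
look('w2')"
```

```text
3.075 [ 0.4859 -0.1141  0.4046] 0.0425 yaw_y 32.0 z [-1.e-04 -0.e+00 -1.e+00] [-0.16 -0.81  0.24]
```

View pics/w2.png

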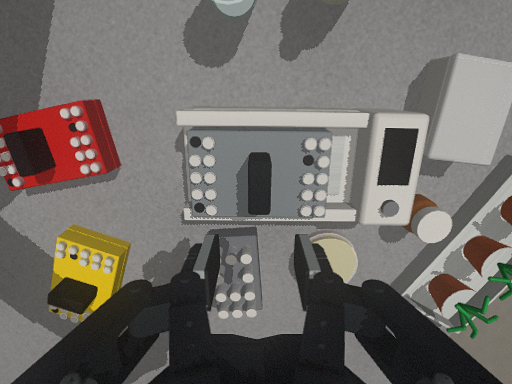

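The wrist view shows the mixer almost square to the tool. The handle is at (260,183), the wall tops run along rows ~112–118 and 211–220, and the hood spans (365–425, 112–222). The rack and dishes lie below. I'll measure from this view.

```bash
python3 - <<'E'
from h import *
c,im,s=pickle.load(open("w2.pkl","rb"))
print("cam",np.round(ray(c,(256,190))[0],4))
m=np.zeros(im.shape[:2],np.uint8); m[145:220,240:282]=(im[145:220,240:282].max(2)<45)
n,l,st,ce=cv2.connectedComponentsWithStats(m); i=1+np.argmax(st[1:,4]); print(st[i],ce[i])
ct=max(cv2.findContours((l==i).astype(np.uint8),0,1)[0],key=cv2.contourArea); print(cv2.minAreaRect(ct))
cs=eyes.calibration("scene");cd=eyes.calibration("side")
p,r=tri(ray(c,ce[i]),ray(cs,(221.73,213.53)),ray(cd,(282.88,179.1)));print("handle",np.round(p,4),np.round(r,4))
g=im.max(2)
for u in (200,220,300,330,350): print(u,"top",g[104:132,u].tolist(),"bot",g[202:228,u].tolist())
cv2.imwrite("pics/w2c.png",cv2.resize(im[95:235,165:440],None,fx=2.9,fy=2.9,interpolation=cv2.INTER_CUBIC))
E
```

```text
cam [ 0.4421 -0.0459  0.3743]
[248 153  23  62 947] [258.30200634 186.09292503]
((259.0, 183.5), (61.0, 22.0), 90.0)
handle [ 0.4857 -0.1132  0.1238] [0.002  0.0011 0.0016]
200 top [136, 133, 125, 126, 144, 162, 141, 188, 197, 200, 198, 197, 199, 198, 198, 196, 198, 193, 196, 197, 193, 164, 97, 82, 88, 80, 105, 121] bot [102, 49, 45, 48, 50, 50, 43, 47, 44, 44, 77, 124, 124, 123, 105, 127, 127, 205, 110, 87, 87, 87, 139, 133, 127, 130]
220 top [134, 133, 125, 122, 143, 154, 146, 176, 198, 198, 200, 197, 199, 199, 200, 196, 197, 194, 193, 194, 197, 171, 101, 85, 86, 82, 104, 119] bot [124, 121, 124, 121, 122, 123, 123, 121, 124, 122, 125, 122, 125, 126, 100, 128, 128, 205, 136, 89, 87, 89, 85, 132, 133, 132]
300 top [130, 136, 134, 125, 123, 151, 155, 152, 187, 198, 198, 201, 198, 197, 199, 199, 196, 198, 195, 196, 195, 190, 156, 100, 92, 87, 81, 109] bot [125, 128, 123, 119, 109, 91, 102, 100, 121, 139, 120, 99, 87, 82, 83, 115, 128, 193, 204, 101, 93, 91, 92, 98, 137, 136]
330 top [129, 133, 134, 129, 122, 131, 156, 138, 158, 198, 205, 202, 200, 199, 199, 197, 198, 195, 195, 194, 196, 197, 176, 130, 127, 135, 134, 117] bot [156, 121, 119, 125, 125, 125, 118, 172, 193, 198, 199, 194, 197, 197, 195, 197, 193, 198, 203, 113, 91, 94, 94, 94, 96, 95]
350 top [137, 138, 136, 137, 136, 122, 152, 151, 132, 195, 204, 202, 200, 202, 200, 197, 199, 197, 196, 197, 194, 198, 186, 139, 120, 135, 134, 134] bot [100, 91, 93, 87, 104, 129, 126, 158, 194, 198, 198, 198, 197, 199, 195, 197, 198, 198, 197, 134, 92, 95, 99, 97, 98, 98]
```

View pics/w2c.png

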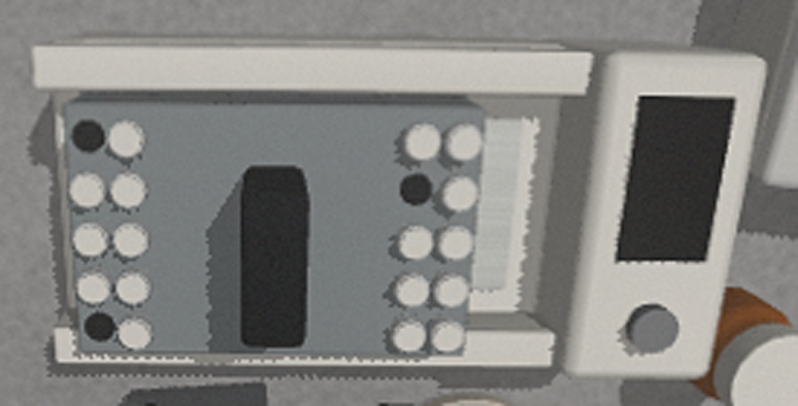

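```bash
python3 - <<'E'
from h import *
c,im,s=pickle.load(open("w2.pkl","rb"))
for nm,a,b in (("upper outer",(200,110.7),(350,112.6)),("upper inner",(200,125),(350,126.4)),("lower outer",(200,219.5),(350,220.9))):
    A=plane(c,a,.079);B=plane(c,b,.079);print(nm,A[:2].round(4),B[:2].round(4),np.degrees(np.arctan2(*(B-A)[1::-1])).round(2))
# handle top face: low edge & high edge
S=lambda x,y:((x+.5)/2.9-.5+165,(y+.5)/2.9-.5+95)
for nm,q in (("topface corners",[(248,170),(302,170),(305,345),(243,345)]),):
    P=np.array([plane(c,S(*x),.145) for x in q]);print(P.round(4).tolist(),P.mean(0).round(4))
    print(np.linalg.norm(np.diff(P,axis=0),axis=1).round(4))
# hood top
P=np.array([plane(c,S(*x),.09) for x in [(604,55),(762,58),(713,376),(568,373)]]);print(P.round(4).tolist(),P.mean(0).round(4));print(np.linalg.norm(np.diff(P,axis=0),axis=1).round(4))
E
```

```text
upper outer [ 0.4019 -0.0898] [ 0.5329 -0.0096] 31.46
upper inner [ 0.4088 -0.1024] [ 0.5414 -0.0207] 31.62
lower outer [ 0.4599 -0.1969] [ 0.6086 -0.1061] 31.42
[[0.4626, -0.0881, 0.145], [0.4756, -0.0799, 0.145], [0.5059, -0.125, 0.145], [0.4898, -0.1351, 0.145]] [ 0.4835 -0.107   0.145 ]
[0.0154 0.0544 0.019 ]
[[0.5495, 0.0007, 0.09], [0.597, 0.0302, 0.09], [0.6646, -0.0705, 0.09], [0.6144, -0.0999, 0.09]] [ 0.6064 -0.0349  0.09  ]
[0.056  0.1212 0.0582]
```

Yaw is 31.5°. The guide centreline from the walls and the one from the hood agree to 1 mm, and the handle is at about (0.4844, -0.1101), x≈-21 mm in the mixer frame. Next I centre on it and go down around the handle with the jaws ~42 mm open.

carry_out(
  motion=[
    {"jaw":0,"tx":0.4,"ty":0.1,"tz":2,"wx":0,"wy":0,"wz":0.5},
    {"jaw":0,"tx":0,"ty":0,"tz":3,"wx":0,"wy":0,"wz":0},
    {"jaw":0,"tx":0,"ty":0,"tz":2,"wx":0,"wy":0,"wz":0},
    {"jaw":0,"tx":0,"ty":0,"tz":1,"wx":0,"wy":0,"wz":0},
    {"jaw":0,"tx":0,"ty":0,"tz":0,"wx":0,"wy":0,"wz":0},
  ],
)

```text
clock: 3.75
tcp_pos: [0.4845, -0.1102, 0.3243]
orientation: [-0.0, 0.488, 0.873, -0.0]
wrist_force: [0.1, 0.1, -0.3]
finger_gap: 0.0427
```

```bash
python3 -c "
from h import *
look('w3')"
```

```text
3.75 [ 0.4845 -0.1102  0.3243] 0.0427 yaw_y 31.62 z [-9.e-04  3.e-04 -1.e+00] [ 0.15  0.09 -0.26]
```

View pics/w3.png

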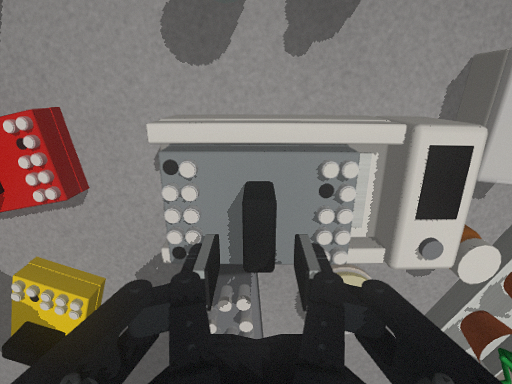

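The handle (243–275 px) is centred between the pads (219–297 px, middle 258) with clear space on both sides. Three views put its height at 0.124. I'll go down the last 40 mm and narrow the jaws to ~25 mm without gripping, so the block can still drop.

carry_out(
  motion=[
    {"jaw":0,"tx":0,"ty":0,"tz":1.5,"wx":0,"wy":0,"wz":0},
    {"jaw":0,"tx":0,"ty":0,"tz":1.5,"wx":0,"wy":0,"wz":0},
    {"jaw":-0.42,"tx":0,"ty":0,"tz":1.0,"wx":0,"wy":0,"wz":0},
    {"jaw":-0.42,"tx":0,"ty":0,"tz":0,"wx":0,"wy":0,"wz":0},
    {"jaw":-0.42,"tx":0,"ty":0,"tz":0,"wx":0,"wy":0,"wz":0},
  ],
  force=20,
)

```text
clock: 4.42
tcp_pos: [0.4848, -0.1103, 0.2848]
orientation: [0.0, 0.487, 0.873, -0.0]
wrist_force: [0.3, -0.4, -0.2]
finger_gap: 0.0248
```

```bash
python3 -c "
from h import *
look('w4')"
```

```text
4.425 [ 0.4848 -0.1103  0.2848] 0.0248 yaw_y 31.66 z [ 1.e-04 -2.e-04 -1.e+00] [ 0.34 -0.37 -0.23]
```

View pics/w4.png

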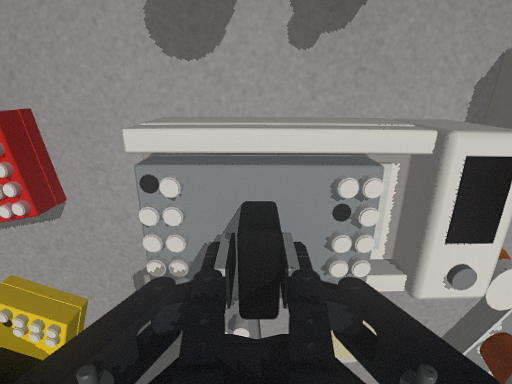

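The jaws straddle the handle (238–280 px) with a little play. I'll slide the block towards the hood, quicker at first and then in fine steps.

carry_out(
  motion=[
    {"jaw":-0.42,"tx":0,"ty":0.2,"tz":0,"wx":0,"wy":0,"wz":0},
    {"jaw":-0.42,"tx":0,"ty":0.2,"tz":0,"wx":0,"wy":0,"wz":0},
    {"jaw":-0.42,"tx":0,"ty":0.2,"tz":0,"wx":0,"wy":0,"wz":0},
    {"jaw":-0.42,"tx":0,"ty":0.2,"tz":0,"wx":0,"wy":0,"wz":0},
    {"jaw":-0.42,"tx":0,"ty":0.1,"tz":0,"wx":0,"wy":0,"wz":0},
    {"jaw":-0.42,"tx":0,"ty":0,"tz":0,"wx":0,"wy":0,"wz":0},
  ],
)

```text
clock: 5.22
tcp_pos: [0.4924, -0.1055, 0.2847]
orientation: [0.0, 0.487, 0.873, -0.0]
wrist_force: [-1.5, -1.7, 2.2]
finger_gap: 0.0246
```

carry_out(
  motion=[
    {"jaw":-0.42,"tx":0,"ty":0.1,"tz":0,"wx":0,"wy":0,"wz":0},
    {"jaw":-0.42,"tx":0,"ty":0.1,"tz":0,"wx":0,"wy":0,"wz":0},
    {"jaw":-0.42,"tx":0,"ty":0.1,"tz":0,"wx":0,"wy":0,"wz":0},
  ],
)

```text
clock: 5.6
tcp_pos: [0.4949, -0.1039, 0.2846]
orientation: [-0.0, 0.487, 0.873, -0.0]
wrist_force: [-2.0, -2.5, 1.5]
finger_gap: 0.025
```

carry_out(
  motion=[
    {"jaw":-0.42,"tx":0,"ty":0.1,"tz":0,"wx":0,"wy":0,"wz":0},
    {"jaw":-0.42,"tx":0,"ty":0.1,"tz":0,"wx":0,"wy":0,"wz":0},
  ],
)

```text
clock: 5.85
tcp_pos: [0.4966, -0.1028, 0.2846]
orientation: [-0.0, 0.487, 0.873, -0.0]
wrist_force: [-2.7, -2.0, 1.7]
finger_gap: 0.0249
```

carry_out(
  motion=[
    {"jaw":-0.42,"tx":0,"ty":0.1,"tz":0,"wx":0,"wy":0,"wz":0},
    {"jaw":-0.42,"tx":0,"ty":0.1,"tz":0,"wx":0,"wy":0,"wz":0},
  ],
)

```text
clock: 6.1
tcp_pos: [0.4983, -0.1018, 0.2846]
orientation: [-0.0, 0.487, 0.873, 0.0]
wrist_force: [-1.8, -1.5, 1.3]
finger_gap: 0.025
```

carry_out(
  motion=[
    {"jaw":-0.42,"tx":0,"ty":0.1,"tz":0,"wx":0,"wy":0,"wz":0},
    {"jaw":-0.42,"tx":0,"ty":0.1,"tz":0,"wx":0,"wy":0,"wz":0},
  ],
)

```text
clock: 6.35
tcp_pos: [0.5002, -0.1006, 0.2845]
orientation: [0.0, 0.487, 0.873, 0.0]
wrist_force: [0.1, -0.2, 0.2]
finger_gap: 0.0249
```

carry_out(
  motion=[
    {"jaw":-0.42,"tx":0,"ty":0.1,"tz":0,"wx":0,"wy":0,"wz":0},
    {"jaw":-0.42,"tx":0,"ty":0.1,"tz":0,"wx":0,"wy":0,"wz":0},
  ],
)

```text
clock: 6.6
tcp_pos: [0.502, -0.0996, 0.2848]
orientation: [0.0, 0.487, 0.873, 0.0]
wrist_force: [0.3, 0.2, -0.4]
finger_gap: 0.025
```

```bash
python3 -c "
from h import *
look('w5')"
```

```text
6.6 [ 0.502  -0.0996  0.2848] 0.025 yaw_y 31.67 z [ 9.e-04  2.e-04 -1.e+00] [ 0.25  0.15 -0.4 ]
```

View pics/w5.png

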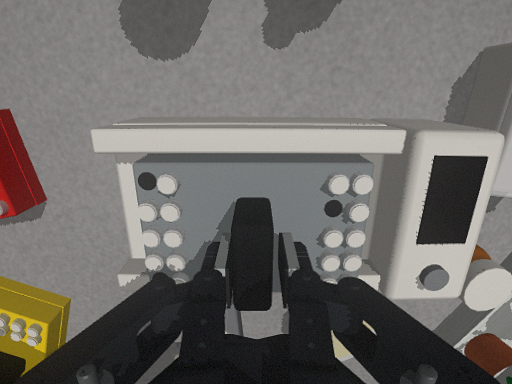

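The push force fell to zero, and the block looks smaller in the wrist image: the tube span went from 223 to 216 px, which matches ~6 mm lower. It may have dropped, so I'll nudge further to feel whether the pins stop it.

carry_out(
  motion=[
    {"jaw":-0.42,"tx":0,"ty":0.1,"tz":0,"wx":0,"wy":0,"wz":0},
    {"jaw":-0.42,"tx":0,"ty":0,"tz":0,"wx":0,"wy":0,"wz":0},
  ],
)

```text
clock: 6.9
tcp_pos: [0.5024, -0.0993, 0.2847]
orientation: [-0.0, 0.487, 0.873, -0.0]
wrist_force: [-1.0, -1.5, 1.1]
finger_gap: 0.0247
```

```bash
python3 - <<'E'
from h import *
look('w6')
cs=eyes.calibration("scene");cd=eyes.calibration("side")
for n in("scene","side"): look(n+"6",n)
# height of the block from two tubes at known spacing: compare w4 & w6 rows (tube tops) with planes
for n,pts in (("w4",[(170,188),(348,188)]),("w5",[(167,184),(339,184)])):
    c,im,s=pickle.load(open(n+".pkl","rb"))
    for z in (.113,.107):
        A=plane(c,pts[0],z);B=plane(c,pts[1],z);print(n,z,np.linalg.norm(A-B).round(4),((A+B)/2)[:2].round(4))
E
```

```text
6.9 [ 0.5024 -0.0993  0.2847] 0.0247 yaw_y 31.65 z [-4.e-04 -5.e-04 -1.e+00] [-0.95 -1.49  1.08]
6.95 [ 0.5024 -0.0993  0.2847] 0.0246 yaw_y 31.65 z [-3.e-04 -5.e-04 -1.e+00] [-1.23 -0.8   0.12]
7.0 [ 0.5024 -0.0993  0.2847] 0.0245 yaw_y 31.65 z [-3.e-04 -4.e-04 -1.e+00] [-1.44 -1.58  0.54]
w4 0.113 0.0951 [ 0.4677 -0.0814]
w4 0.107 0.0992 [ 0.4688 -0.0831]
w5 0.113 0.0915 [ 0.4811 -0.0705]
w5 0.107 0.0953 [ 0.4821 -0.0721]
```

View pics/w6.png

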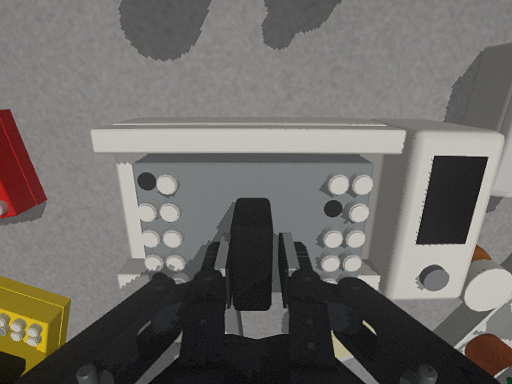

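The drop is confirmed. Tube spacing is 95.1 mm if the tube tops are at z=113 mm before, and 95.3 mm if they are at 107 mm now, so the block fell 6 mm. Pushing on is now resisted: the TCP moved only half the step and force returned. I'll centre the jaws on the handle, lower a little, and grip.

carry_out(
  motion=[
    {"jaw":-0.42,"tx":0,"ty":-0.3,"tz":0,"wx":0,"wy":0,"wz":0},
    {"jaw":-0.42,"tx":0,"ty":0,"tz":0.4,"wx":0,"wy":0,"wz":0},
    {"jaw":-0.42,"tx":0,"ty":0,"tz":0,"wx":0,"wy":0,"wz":0},
  ],
)

```text
clock: 7.42
tcp_pos: [0.4999, -0.1007, 0.2803]
orientation: [-0.0, 0.487, 0.873, 0.0]
wrist_force: [0.9, 0.0, -0.3]
finger_gap: 0.0246
```

carry_out(
  motion=[
    {"jaw":-0.7,"tx":0,"ty":0,"tz":0,"wx":0,"wy":0,"wz":0},
    {"jaw":-1,"tx":0,"ty":0,"tz":0,"wx":0,"wy":0,"wz":0},
    {"jaw":-1,"tx":0,"ty":0,"tz":0,"wx":0,"wy":0,"wz":0},
    {"jaw":-1,"tx":0,"ty":0,"tz":0,"wx":0,"wy":0,"wz":0},
  ],
  force=70,
)

```text
clock: 7.92
tcp_pos: [0.5, -0.1007, 0.2806]
orientation: [-0.0, 0.487, 0.873, 0.0]
wrist_force: [0.4, 1.7, -1.4]
finger_gap: 0.0188
```

The jaws have closed on the handle (gap ~19 mm) with little side force. Now I press straight down.

carry_out(
  motion=[
    {"jaw":-1,"tx":0,"ty":0,"tz":0.1,"wx":0,"wy":0,"wz":0},
    {"jaw":-1,"tx":0,"ty":0,"tz":0.1,"wx":0,"wy":0,"wz":0},
    {"jaw":-1,"tx":0,"ty":0,"tz":0.1,"wx":0,"wy":0,"wz":0},
    {"jaw":-1,"tx":0,"ty":0,"tz":0,"wx":0,"wy":0,"wz":0},
  ],
)

```text
clock: 8.43
tcp_pos: [0.4999, -0.1006, 0.2782]
orientation: [0.0, 0.487, 0.873, 0.0]
wrist_force: [-1.7, 2.7, 6.9]
finger_gap: 0.019
```

carry_out(
  motion=[
    {"jaw":-1,"tx":0,"ty":0,"tz":0.1,"wx":0,"wy":0,"wz":0},
    {"jaw":-1,"tx":0,"ty":0,"tz":0.1,"wx":0,"wy":0,"wz":0},
    {"jaw":-1,"tx":0,"ty":0,"tz":0,"wx":0,"wy":0,"wz":0},
  ],
)

```text
clock: 8.8
tcp_pos: [0.4999, -0.1006, 0.2767]
orientation: [0.0, 0.487, 0.873, 0.0]
wrist_force: [-3.4, 3.1, 10.1]
finger_gap: 0.0193
```

carry_out(
  motion=[
    {"jaw":-1,"tx":0,"ty":0,"tz":0.1,"wx":0,"wy":0,"wz":0},
    {"jaw":-1,"tx":0,"ty":0,"tz":0,"wx":0,"wy":0,"wz":0},
  ],
)

```text
clock: 9.05
tcp_pos: [0.4998, -0.1006, 0.2766]
orientation: [0.001, 0.487, 0.873, 0.0]
wrist_force: [-4.8, 3.9, 16.9]
finger_gap: 0.0187
```

carry_out(
  motion=[
    {"jaw":-1,"tx":0,"ty":0,"tz":0.1,"wx":0,"wy":0,"wz":0},
    {"jaw":-1,"tx":0,"ty":0,"tz":0,"wx":0,"wy":0,"wz":0},
  ],
)

```text
clock: 9.3
tcp_pos: [0.4998, -0.1005, 0.2766]
orientation: [0.001, 0.487, 0.873, 0.0]
wrist_force: [-7.2, 4.8, 23.8]
finger_gap: 0.0191
```

Hard stop: z stays at 0.2766 while the force rises from 10 to 17 to 24 N, after 4.0 mm of travel. I'll check it in the cameras.

```bash
python3 - <<'E'
from h import *
look('w7')
for n in("scene","side"): look(n+"7",n)
a=pickle.load(open("scene7.pkl","rb"))[1][170:275,175:340]; b=pickle.load(open("side7.pkl","rb"))[1][140:235,185:325]
w=pickle.load(open("w7.pkl","rb"))[1]
A=cv2.resize(a,(400,255),interpolation=2);B=cv2.resize(b,(400,255),interpolation=2);W=cv2.resize(w,(400,300))
cv2.imwrite("pics/all7.png",np.vstack([np.hstack([A,B]),np.hstack([W,np.zeros_like(W)])]))
E
```

```text
9.3 [ 0.4998 -0.1005  0.2766] 0.0191 yaw_y 31.68 z [ 1.7e-03 -7.0e-04 -1.0e+00] [-7.21  4.81 23.83]
9.35 [ 0.4998 -0.1005  0.2766] 0.019 yaw_y 31.68 z [ 1.8e-03 -7.0e-04 -1.0e+00] [-8.62  4.87 24.61]
9.4 [ 0.4998 -0.1005  0.2765] 0.0194 yaw_y 31.68 z [ 1.7e-03 -7.0e-04 -1.0e+00] [-6.94  4.69 23.37]
```

View pics/w7.png

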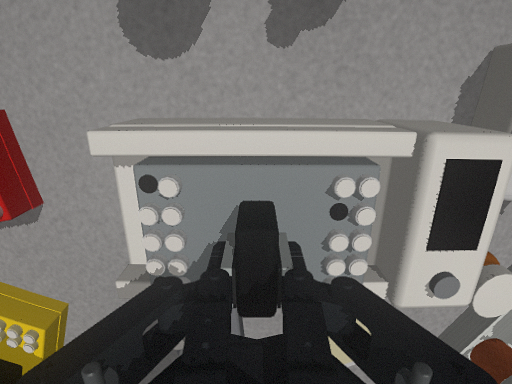

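View pics/all7.png

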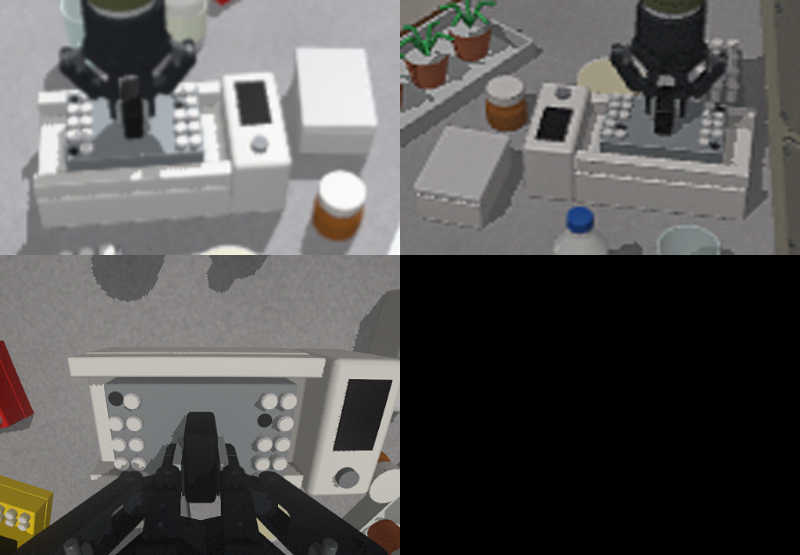

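```bash
python3 - <<'E'
from h import *
c,im,s=pickle.load(open("w7.pkl","rb"))
for z in (.107,.103,.099):
    A=plane(c,(169,188),z);B=plane(c,(345,188),z);print(z,np.linalg.norm(A-B).round(4),np.degrees(np.arctan2(*(B-A)[1::-1])).round(2))
e=np.array([np.cos(np.radians(31.5)),np.sin(np.radians(31.5))]);n=np.array([-e[1],e[0]])
print("mixer x",s["tcp_pos"][:2]@e-.3767,"y",s["tcp_pos"][:2]@n+.347)
E
```

```text
0.107 0.0925 31.71
0.103 0.0952 31.71
0.099 0.0979 31.71
mixer x -0.0031055321234872424 y 0.00016747643661058076
```

All checks agree: tube tops at 103 mm (block fully home), x ≈ -3 mm, y ≈ 0, yaw in line. Handing in.

```bash
python3 -c "
from h import *
print(env.hand_in()); s=get_state(); print(s['clock'],s['tcp_pos'],s['wrist_force'],s['finger_gap'])"
```

```text
the job is handed in; nothing more can be done
None
the job is handed in; nothing more can be done
```

I slid the grey tube block about 17 mm along the guide with the jaws loose around its handle. It dropped onto the pins, and I then gripped the handle at 70 N and pressed it down. I handed in after about 9.4 s with the gripper still pressing; no verdict was reported.

- **Drop:** the push force fell from about 3 N to 0. The tube spacing in the wrist camera matched a 6 mm fall, and pushing further was blocked.
- **Fully home:** the gripper moved 4.0 mm down, then stopped at a TCP height of 0.2766 m while the force rose from 10 to 24 N. The tube tops then measured 103 mm above the bench, as expected with the block home.
- **Position:** taking the gripper as centred on the handle, its centre is at x ≈ -3 mm and y ≈ 0 in the mixer frame, in line within about 0.3°. I did not measure level separately; the tool was within about 0.1° of vertical.
- **Other things on the bench:** the last pictures show no sign that anything else moved, though I did not measure their positions again.

Two things did not go cleanly. My first move call was refused because every row needs all the keys, and nothing moved. There was also a side force of about 8 N at the wrist during the final press, with no visible shift.

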